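# Fill the label-roll refill tray at the shipping desk

## Robot

A 7-joint arm with a two-finger parallel gripper is mounted at the origin on the work surface. World frame = base frame: x ahead of the robot, y to its left, z up, the work surface at z = 0. Lengths are in mm, angles in rad, forces in N, time in s.
With the tool pointing down it reaches from about 400 to 875 mm from the base axis. Payload 4.4 kg.
Tool frame: the origin (TCP) lies midway between the tips of the shut fingers; the grasp point (between the pads) lies 19 mm behind it (ctrl.pinch_z is the distance from the TCP to the grasp point, in mm); z points along the fingers, y is the line along which they close (so a half turn about z gives the same grasp; the last joint's range is limited). The gripper opens to 85 mm and grips with 20 to 120 N. Pads are 22 mm wide; open, the fingers measure 114 mm over their backs; the gripper's body (76 mm by 85 mm) begins 54 mm behind the grasp point. The pads swing forward as they close: fully open they stand 13 mm farther back than shut.
Start: joints at [1.06, 0.628, 0.038, 1.517, -0.027, 0.996, -0.02], TCP at [279.709, -586.755, 231.313] pointing down, gripper open.
Joint ranges: [-3.06, 3.06], [-0.37, 2.12], [-1.25, 1.32], [0.18, 2.47], [-1.1, 4.24], [0.23, 1.98], [-2.94, 2.94]. Speed limits (rad/s): [2.57, 2.57, 3.14, 3.14, 3.14, 3.14, 3.14].

## Interface

Orientations are given as [roll, pitch, yaw] about the fixed x, y, z axes, in that order (R = Rz(yaw) Ry(pitch) Rx(roll)).
In Python, from cell import read_state, cams, order, ctrl gives the robot as it stands.
- The arm moves only by the tool move_arm, never from a script. Its argument "targets" is text: rows parted by semicolons, each of 7 numbers parted by spaces: the gripper's target within -1 to 1 (fully open at 1, half-way at 0, shut at -1), then the shift along the tool's x, y, z in cm, then the turn, a rotation vector about the tool's x, y, z in degrees. A call has 1 to 5 rows; each row shifts and turns the commanded pose from where the row before left it, along the tool's axes as they then stand; what a row does not reach is not made up. A row lasts 1/12 s, in which the tool goes at most 41.7 mm and 7.16 degrees, less where a joint would pass 70% of its speed; a pose out of reach is approached as far as the arm can. A call with a gripper value outside its range is refused whole. The fingers move at their own pace and stop on an object; the grip force is fixed at half the most. Time passes only in rows, so rows that do not move let the fingers close. It gives the time, the measured TCP pose, the force, the opening and the grip force at its end, in the units of the state.
- read_state(): the state, without advancing time (a new reading comes with each control period).
- cams.get_image(name): name is "scene" or "side" or "wrist"; returns a dict with "color" (384x512x3 uint8, red, green, blue), "fovy" (degrees; the focal length in pixels is half the picture's height over the tangent of half this angle, whatever the lens; pixels are square), "cx", "cy" (the principal point, pixels), "rvec" (rotation vector, rad) and "tvec" (3), from world to camera coordinates, as OpenCV has them. Camera axes: x right, y down, z forward; pixel columns grow to the right and rows downward; lengths in mm; the calibration is good to about 2 mm. A picture is of the moment at which its call begins. There is no depth.
- order.finish_job(): hands the job in; it is judged then, once.
The state is a dict: "clock": time; "qpos": joint angles; "qd": joint speeds; "tau": joint torques, N m; "eef_pos": TCP position; "tool_rot": TCP orientation; "force": force on the tool from outside, world axes, zero at the start; "torque": the same for the moment, N m; "width": finger opening in mm; "gripper_force": force on a finger pad.
Only numpy, scipy, OpenCV 4.12 (cv2) and the standard library are available. Lean on these libraries where they do the work, as an engineer would, in place of code of your own. Each camera call takes 0.05 s, during which the arm holds its last target. There are 200 camera calls.

## Task

Gather the three full white label rolls into the blue refill tray, each standing upright in the bay whose floor card matches its core colour: yellow, pink and green. When all three are in, stand the short lime roll upright on top of the green-cored roll, centred. Leave the two thin used-up rolls exactly where they stand.

Things in the scene. Friction and masses are not known exactly. Their poses are not given: they have to be found in the camera images.
- roll_yellow_mid (a point): full label roll: upright cylinder of white paper, 50 mm in diameter, 57 mm tall, about 0.11 kg, with a yellow core (a yellow ring 30 mm across round a black hole, seen on its top end). Stands upright on its flat end, its axis (own z) vertical. The point is its centre, half-way up. Loose. One of the rolls to gather.
- roll_pink_mid (a point): full label roll: upright cylinder of white paper, 50 mm in diameter, 57 mm tall, about 0.11 kg, with a pink core (a pink ring 30 mm across round a black hole, seen on its top end). Stands upright on its flat end, its axis (own z) vertical. The point is its centre, half-way up. Loose. One of the rolls to gather.
- roll_green_mid (a point): full label roll: upright cylinder of white paper, 50 mm in diameter, 57 mm tall, about 0.11 kg, with a green core (a green ring 30 mm across round a black hole, seen on its top end). Stands upright on its flat end, its axis (own z) vertical. The point is its centre, half-way up. Loose. One of the rolls to gather.
- roll_lime_mid (a point): short roll of lime-coloured labels on a green core: upright cylinder 50 mm in diameter, 30 mm tall, about 0.06 kg. Stands upright on its flat end, its axis (own z) vertical. The point is its centre, half-way up. Loose. Goes last, on top of the green-cored full roll.
- used_yellow_mid (a point): used-up roll, a look-alike that stays: upright white cylinder only 35 mm in diameter, 57 mm tall, with the same yellow core. Stands upright on its flat end, its axis (own z) vertical. The point is its centre, half-way up. Loose. Not to be moved; about 0.05 kg, easily knocked over.
- used_pink_mid (a point): used-up roll, a look-alike that stays: upright white cylinder only 35 mm in diameter, 57 mm tall, with the same pink core. Stands upright on its flat end, its axis (own z) vertical. The point is its centre, half-way up. Loose. Not to be moved; about 0.05 kg, easily knocked over.
- tray: blue open tray fixed to the desk, 80 (own x) x 236 (own y) x 18 mm high, walls, floor and two dividers 4 mm thick: three bays along its y, 77 mm apart, each 72 x 73 mm inside. Origin: centre of its underside, on the table; x points away from the robot. Rolls in the bays stand only 27 mm apart: grip across the tray (closing along its x), fingertips 20 mm or more above a full roll's foot to clear the rim.
- card_yellow: thin yellow card, 70 x 70 x 1 mm, covering the floor of one bay of the blue tray (which bay varies). Origin at the centre of the bay, on the card's underside 4 mm above the table; the card's top is 5 mm above the table. Fixed; its axes are parallel to the tray's. Place of the yellow-cored full roll.
- card_pink: thin pink card, 70 x 70 x 1 mm, covering the floor of one bay of the blue tray (which bay varies). Origin at the centre of the bay, on the card's underside 4 mm above the table; the card's top is 5 mm above the table. Fixed; its axes are parallel to the tray's. Place of the pink-cored full roll.
- card_green: thin green card, 70 x 70 x 1 mm, covering the floor of one bay of the blue tray (which bay varies). Origin at the centre of the bay, on the card's underside 4 mm above the table; the card's top is 5 mm above the table. Fixed; its axes are parallel to the tray's. Place of the green-cored full roll, with the lime roll on top of it.
Not all that is in view belongs to the job. What is shaped like the part that bears roll_pink_mid but brown or turquoise is not meant.

How it is judged (in metres and radians):
On the way, in this order (a step that is already met when the one before it is completed fails the run):
1. the yellow-, pink- and green-cored full rolls stand in the bays with the cards of their colours (horizontal distance between roll_yellow_mid and card_yellow below 0.016 m and z of roll_yellow_mid in the frame of card_yellow between 0.026 and 0.035 m and angle between each of roll_yellow_mid, roll_pink_mid, roll_green_mid's own z axis and vertical below 0.1 rad and horizontal distance between roll_pink_mid and card_pink below 0.016 m and z of roll_pink_mid in the frame of card_pink between 0.026 and 0.035 m and horizontal distance between roll_green_mid and card_green below 0.016 m and z of roll_green_mid in the frame of card_green between 0.026 and 0.035 m), for 0.2 s.
2. the short lime roll stands on top of the green-cored roll (horizontal distance between roll_lime_mid and roll_green_mid below 0.013 m and z of roll_lime_mid in the frame of roll_green_mid between 0.039 and 0.048 m and angle between roll_lime_mid's own z axis and vertical below 0.1 rad), for 0.2 s.
At the end, for the whole second after the job is handed in: Each full roll stands upright (0.1 rad) in the bay of its core colour, axis within 16 mm of the card's centre; the lime roll stands upright on the green-cored one, axes within 13 mm; all released and at rest; both used-up rolls upright, within 20 mm of their starts (all of step 1 and all of step 2 and linear speed of each of roll_yellow, roll_pink, roll_green, roll_lime below 0.02 m/s and distance of each of used_yellow_mid, used_pink_mid from where it was at the start of the episode below 0.02 m and angle between each of used_yellow_mid, used_pink_mid's own z axis and vertical below 0.1 rad); the robot touches nothing.
It fails at once if the used-up yellow roll is moved by more than 20 mm (distance of used_yellow_mid from where it was at the start of the episode above 0.02 m).
It fails at once if the used-up pink roll is moved by more than 20 mm (distance of used_pink_mid from where it was at the start of the episode above 0.02 m).
It also fails if it takes over 109 s, if anything falls off the work surface, if the arm or the gripper's body presses on something with over 40 N, if the wrist force passes 120 N, or if a joint passes its speed limit or range.

## Working session

There is one attempt and no reset: what is moved stays moved. The work goes in short steps, Python scripts to look and compute and a tool call to move; the robot and the scene stay as the last step left them, time stands still between calls to the robot, and variables do not carry over. Pictures are saved under pics/ and viewed, at most 14 in all, crops included, and the job is handed in when it is done.

Besides the shell and the picture viewer there is one more tool, called as name(argument=value, ...) on one line, values as JSON. move_arm: Moves the arm, as the interface text tells. Its arguments: {"type":"object","properties":{"targets":{"type":"string"}},"required":["targets"]}

```bash
mkdir -p pics; ls; python3 - <<'E'
from cell import read_state,cams,ctrl
import cv2
for n in ("scene","side","wrist"):
    d=cams.get_image(n); cv2.imwrite(f"pics/{n}0.png",d["color"][:,:,::-1]); print(n,d["fovy"],d["cx"],d["cy"],d["rvec"],d["tvec"])
s=read_state(); print(s, ctrl.pinch_z)
E
```

```text
pics
scene 53.875403516447804 255.99945737061086 187.74103341900187 [ 2.20003386  0.97448354 -0.38132702] [-387.35682618 -243.16285509 1405.37801492]
side 51.73704356194798 258.2655310072792 190.26586589653206 [ 0.77841696 -2.33786098  1.33355019] [432.89043262 176.36476385 929.02333626]
wrist 71.51370323198665 251.77446664889436 183.15496758583438 [-2.4506023   1.54568441  0.2186067 ] [-648.94831587  -36.71530364  377.41783835]
{'clock': 0.15, 'qpos': array([ 1.06022373,  0.62915996,  0.03844948,  1.51807944, -0.02698653,
        0.99628682, -0.02002734]), 'qd': array([-2.70797131e-04, -3.49268627e-03, -5.28998646e-05, -3.18806616e-03,
       -3.53737355e-04,  5.12744274e-04,  9.20621610e-05]), 'tau': array([ 2.04798729e-03, -5.63797224e+01,  1.22790366e+00, -1.93649518e+01,
        1.11683455e-02,  7.38464267e-03,  3.11801034e-05]), 'eef_pos': array([ 279.50131606, -586.35001604,  230.60214305]), 'tool_rot': array([-3.14017713e+00,  1.84236233e-05,  4.44753058e-01]), 'force': array([0.71378002, 0.35743553, 0.35069838]), 'torque': array([ 0.00092991,  0.04877626, -0.00909811]), 'gripper_force': 0.0, 'width': 85.53402850738489} 18.700000000000003
```

View pics/scene0.png

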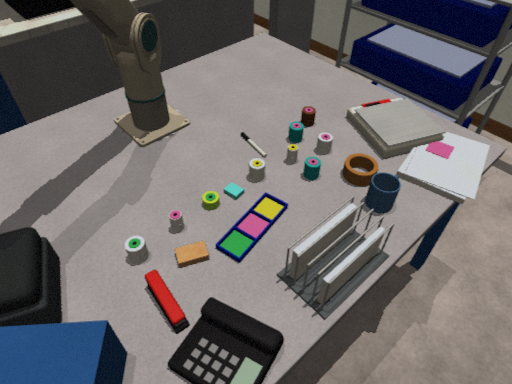

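View pics/side0.png

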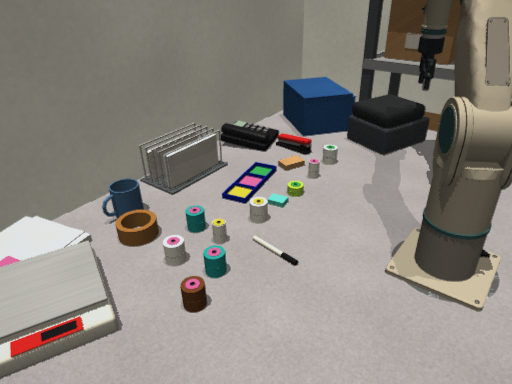

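The scene view shows the full rolls at green (136,244), pink (325,137) and yellow (257,163). The lime roll is at (211,198), and the used rolls are pink (176,216) and yellow (293,149). The tray cards are yellow (267,208), pink (253,226) and green (237,243). The side view shows the same objects, so I'll localise them by colour blobs in both views.

```bash
cat > h.py <<'E'
import numpy as np, cv2
from cell import read_state,cams,ctrl,order
HUE={'yellow':(22,33),'pink':(150,176),'green':(50,80),'lime':(33,48)}
def ray(d,u,v,z):
    f=192/np.tan(np.radians(d["fovy"])/2); R=cv2.Rodrigues(np.array(d["rvec"],float))[0]; t=np.array(d["tvec"],float).ravel()
    c=-R.T@t; w=R.T@np.array([(u-d["cx"])/f,(v-d["cy"])/f,1]); return (c+w*(z-c[2])/w[2])[:2]
def proj(d,p):
    f=192/np.tan(np.radians(d["fovy"])/2); K=np.array([[f,0,d["cx"]],[0,f,d["cy"]],[0,0,1]])
    return cv2.projectPoints(np.array([p],float),np.array(d["rvec"],float),np.array(d["tvec"],float),K,None)[0].ravel()
def blobs(d,col,amin=8,smin=90):
    h=cv2.cvtColor(d["color"],cv2.COLOR_RGB2HSV); a,b=HUE[col]
    m=cv2.inRange(h,(a,smin,70),(b,255,255)); n,l,s,c=cv2.connectedComponentsWithStats(m)
    out=[]
    for i in range(1,n):
        if s[i,4]>=amin:
            cs=max(cv2.findContours((l==i).astype('uint8'),0,2)[0],key=len); x,y=(cv2.moments(cv2.convexHull(cs))['m10'],0)
            M=cv2.moments(cv2.convexHull(cs)); out.append((M['m10']/M['m00'],M['m01']/M['m00'],s[i,4]) if M['m00'] else (*c[i],s[i,4]))
    return out
E
python3 - <<'E'
from h import *
np.set_printoptions(precision=1,suppress=True)
for n in("scene","side"):
    d=cams.get_image(n)
    for c in HUE:
        for u,v,a in blobs(d,c): print(n,c,round(u),round(v),a,"top57",ray(d,u,v,57),"z30",ray(d,u,v,30),"z5",ray(d,u,v,5))
E
```

```text
scene yellow 292 147 44 top57 [490.4 236.1] z30 [469.3 261.3] z5 [449.7 284.6]
scene yellow 257 163 46 top57 [471.4  96.6] z30 [449.7 117. ] z5 [429.5 135.9]
scene yellow 205 193 11 top57 [467.5 -99.3] z30 [445.6 -85.6] z5 [425.3 -72.9]
scene yellow 217 197 10 top57 [500.9 -83.9] z30 [480.1 -69.7] z5 [460.9 -56.5]
scene yellow 268 208 370 top57 [628.   -4.5] z30 [611.6  12.4] z5 [596.4  28.1]
scene pink 309 110 37 top57 [384.5 431.6] z30 [359.8 463.5] z5 [336.9 493. ]
scene pink 296 125 30 top57 [418.4 329.2] z30 [394.8 357.6] z5 [373.  383.9]
scene pink 325 136 33 top57 [526.9 357.2] z30 [507.  386.5] z5 [488.6 413.7]
scene pink 440 149 292 top57 [816.8 585.2] z30 [806.9 622.4] z5 [797.7 656.8]
scene pink 313 161 38 top57 [582.3 230.8] z30 [564.3 255.8] z5 [547.7 278.9]
scene pink 175 214 62 top57 [ 475.9 -209.7] z30 [ 454.3 -199.7] z5 [ 434.3 -190.6]
scene pink 253 224 417 top57 [643.5 -75.4] z30 [627.6 -60.9] z5 [612.9 -47.4]
scene green 210 196 49 top57 [487.1 -98.1] z30 [465.9 -84.4] z5 [446.2 -71.6]
scene green 236 243 476 top57 [ 658.7 -146.5] z30 [ 643.3 -134.4] z5 [ 629.1 -1
[... 560 characters left out ...]
.8]
side pink 194 210 44 top57 [582.3 230.3] z30 [614.7 202.4] z5 [644.6 176.5]
side pink 173 241 65 top57 [527.  356.2] z30 [556.7 334.2] z5 [584.2 313.8]
side pink 214 252 75 top57 [419.5 328.7] z30 [444.1 305.4] z5 [467.  283.8]
side pink 8 261 109 top57 [772.8 625.9] z30 [814.2 616.6] z5 [852.4 608. ]
side pink 192 283 116 top57 [385.3 431.2] z30 [408.3 412.8] z5 [429.6 395.7]
side green 330 147 16 top57 [ 485.3 -336.3] z30 [ 513. -391.] z5 [ 538.7 -441.7]
side green 260 170 127 top57 [576.6 -52. ] z30 [608.7 -93.3] z5 [ 638.4 -131.5]
side green 295 184 32 top57 [441.7 -44. ] z30 [467.4 -84.9] z5 [ 491.2 -122.8]
side lime 295 188 182 top57 [426.7 -22.4] z30 [451.7 -62.3] z5 [474.8 -99.3]
```

move_arm(targets="1 0 0 0 0 0 -7; 1 0 0 0 0 0 -7; 1 0 0 0 0 0 -7; 1 0 0 0 0 0 -7; 1 0 0 0 0 0 -7")

```text
clock: 0.67
eef_pos: [279.6, -586.7, 231.2]
tool_rot: [-3.141, -0.0, 1.062]
force: [0.3, 0.4, -1.0]
width: 85.5
gripper_force: 0.0
```

move_arm(targets="1 0 0 0 0 0 -7; 1 0 0 0 0 0 -7; 1 0 0 0 0 0 -7; 1 0 0 0 0 0 -7; 1 0 0 0 0 0 -7")

```text
clock: 1.08
eef_pos: [279.5, -586.7, 231.2]
tool_rot: [-3.141, -0.0, 1.672]
force: [0.5, 0.8, 0.1]
width: 85.3
gripper_force: 0.0
```

move_arm(targets="1 0 0 0 0 0 -7; 1 0 0 0 0 0 0")

```text
clock: 1.25
eef_pos: [279.4, -586.8, 231.1]
tool_rot: [3.141, -0.001, 1.791]
force: [0.5, -0.1, 0.2]
width: 85.5
gripper_force: 0.0
```

```bash
cat >> h.py <<'E'
def shift(x,y,z=None):
    s=read_state(); p=s["eef_pos"]; r,pi,yw=s["tool_rot"]
    R=cv2.Rodrigues(np.array([0,0,yw]))[0]@cv2.Rodrigues(np.array([0,pi,0.]))[0]@cv2.Rodrigues(np.array([r,0.,0]))[0]
    d=R.T@(np.array([x,y,p[2] if z is None else z])-p)
    print("t",s["clock"],"at",p.round(1),"rpy deg",np.degrees([r,pi,yw]).round(1),"shift cm",(d/10).round(2),"w",round(s["width"],1),"F",s["force"].round(1))
E
python3 -c "
from h import *
shift(485.7,-337.5,26)"
```

```text
t 1.25 at [ 279.4 -586.8  231.1] rpy deg [180.   -0.  102.6] shift cm [19.8  25.58 20.52] w 85.5 F [ 0.5 -0.1  0.2]
```

move_arm(targets="1 1.98 2.56 1 0 0 0; 1 1.98 2.56 1 0 0 0; 1 1.98 2.56 1 0 0 0; 1 1.98 2.56 1 0 0 0; 1 1.98 2.56 1 0 0 0")

```text
clock: 1.67
eef_pos: [383.9, -461.3, 180.9]
tool_rot: [3.142, 0.0, 1.784]
force: [1.9, -0.5, -0.4]
width: 85.4
gripper_force: 0.0
```

move_arm(targets="1 1.98 2.56 1 0 0 0; 1 1.98 2.56 1 0 0 0; 1 1.98 2.56 1 0 0 0; 1 1.98 2.56 1 0 0 0; 1 1.98 2.56 1 0 0 0")

```text
clock: 2.08
eef_pos: [487.6, -337.0, 130.9]
tool_rot: [-3.142, 0.0, 1.784]
force: [1.0, -0.4, -0.1]
width: 85.3
gripper_force: 0.0
```

move_arm(targets="1 0 0 0 0 0 0; 1 0 0 0 0 0 0")

```text
clock: 2.25
eef_pos: [488.4, -335.3, 130.8]
tool_rot: [3.141, -0.002, 1.791]
force: [0.1, -0.4, -0.5]
width: 85.6
gripper_force: 0.0
```

```bash
python3 -c "
from h import *
shift(485.7,-337.5,26)
d=cams.get_image('wrist'); cv2.imwrite('pics/w1.png',d['color'][:,:,::-1])
for b in blobs(d,'green',40): print(b,ray(d,b[0],b[1],57))"
```

```text
t 2.25 at [ 488.4 -335.3  130.8] rpy deg [ 1.800e+02 -1.000e-01  1.026e+02] shift cm [-0.17 -0.31 10.48] w 85.6 F [ 0.1 -0.4 -0.5]
(465.8130413625304, 11.93985401459854, np.int32(1785)) [ 606.58455205 -170.50916602]
(248.25271794871793, 194.88123076923077, np.int32(662)) [ 485.05189385 -338.19439364]
```

View pics/w1.png

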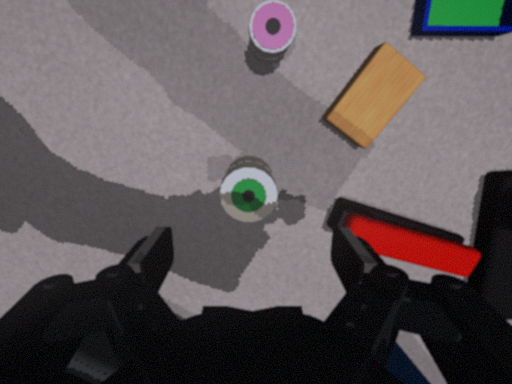

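The wrist view shows the green roll at (248,195), which gives (485,-338). The stapler is about 90 mm to its right, clear of the fingers, so I'll descend and grip.

move_arm(targets="1 -0.25 -0.3 2.5 0 0 0; 1 0 0 3 0 0 0; 1 0 0 3 0 0 0; 1 0 0 2 0 0 0; 1 0 0 0 0 0 0")

```text
clock: 2.72
eef_pos: [480.5, -341.7, 22.7]
tool_rot: [-3.135, -0.004, 1.784]
force: [-0.0, -0.1, 0.3]
width: 85.1
gripper_force: 0.0
```

move_arm(targets="-1 0 0 0 0 0 0; -1 0 0 0 0 0 0; -1 0 0 0 0 0 0; -1 0 0 0 0 0 0; -1 0 0 0 0 0 0")

```text
clock: 3.13
eef_pos: [485.8, -342.6, 28.6]
tool_rot: [3.139, 0.003, 1.788]
force: [-0.2, -0.7, 7.2]
width: 48.5
gripper_force: 62.1
```

move_arm(targets="-1 0 0 0 0 0 0; -1 0 0 0 0 0 0")

```text
clock: 3.3
eef_pos: [485.8, -342.6, 28.6]
tool_rot: [3.139, 0.003, 1.788]
force: [-0.7, -1.0, 7.4]
width: 48.7
gripper_force: 62.1
```

```bash
python3 -c "
from h import *
shift(634,-127,40)"
```

```text
t 3.3 at [ 485.8 -342.6   28.6] rpy deg [179.8   0.2 102.4] shift cm [17.85 19.12 -1.15] w 48.7 F [-0.7 -1.   7.4]
```

move_arm(targets="-1 0 0 -2 0 0 0; -1 0 0 -3.5 0 0 0; -1 0 0 -3.5 0 0 0; -1 0 0 -2.5 0 0 0; -1 2 2.1 0 0 0 0")

```text
clock: 3.72
eef_pos: [499.7, -325.8, 147.5]
tool_rot: [3.138, 0.011, 1.778]
force: [0.8, -1.5, -2.0]
width: 48.7
gripper_force: 62.3
```

move_arm(targets="-1 2.6 2.8 0 0 0 0; -1 2.6 2.8 0 0 0 0; -1 2.6 2.8 0 0 0 0; -1 2.6 2.8 0 0 0 0; -1 2.6 2.8 0 0 0 0")

```text
clock: 4.13
eef_pos: [610.0, -158.4, 142.3]
tool_rot: [3.141, 0.001, 1.788]
force: [0.6, -0.3, -1.9]
width: 48.8
gripper_force: 62.3
```

move_arm(targets="-1 1.5 1.5 0 0 0 0; -1 0.9 1.4 0 0 0 0; -1 0 0 0 0 0 0; -1 0 0 0 0 0 0")

```text
clock: 4.47
eef_pos: [632.6, -129.4, 141.8]
tool_rot: [3.141, 0.0, 1.791]
force: [-0.8, -1.4, -0.6]
width: 48.2
gripper_force: 62.4
```

```bash
python3 -c "
from h import *
shift(634,-127,34)
d=cams.get_image('wrist'); cv2.imwrite('pics/w2.png',d['color'][:,:,::-1])
for c in ('green','pink','yellow'):
  for b in blobs(d,c,100): print(c,b,ray(d,b[0],b[1],5))"
```

```text
t 4.4667 at [ 632.6 -129.4  141.8] rpy deg [180.    0.  102.6] shift cm [ 0.21  0.19 10.78] w 48.2 F [-0.8 -1.4 -0.6]
green (82.86002799440111, 94.46810637872424, np.int32(773)) [450.48996375 -86.51860791]
green (252.11076938848734, 162.68440207083907, np.int32(2625)) [ 629.41557821 -117.12445787]
green (251.7703125, 250.18541666666664, np.int32(2137)) [ 651.89801522 -219.22645473]
pink (249.84752574729967, 96.73412997452182, np.int32(3163)) [612.60049066 -52.4182623 ]
pink (69.23394383394383, 232.94358974358974, np.int32(635)) [ 442.31403824 -243.20476241]
yellow (253.1197074131383, 23.11356496459886, np.int32(3603)) [601.4961723   11.67793086]
```

View pics/w2.png

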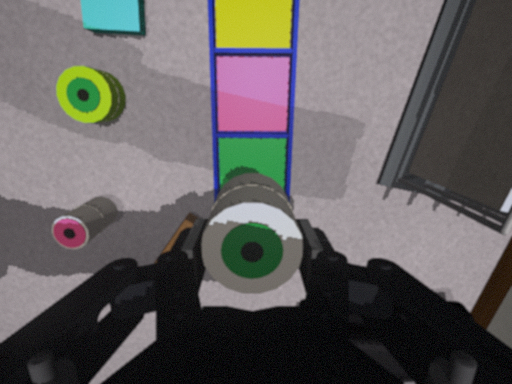

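The wrist view shows the held roll centred at u=252, in line with the tray axis (pink card at (250,97)). I'll check the roll's offset along the tray.

```bash
python3 -c "
from h import *
d=cams.get_image('wrist'); s=read_state()
for b in blobs(d,'green',1500): print(b,ray(d,b[0],b[1],s['eef_pos'][2]+28.4), s['eef_pos'])
shift(634,-127,34)
for q in ('scene','side'):
  d=cams.get_image(q); print(q,[(b,ray(d,b[0],b[1],s['eef_pos'][2]+28.4)) for b in blobs(d,'green',8)])"
```

```text
(253.98570509966856, 162.35559182865904, np.int32(2736)) [621.55522765 -85.15539888] [ 631.32847277 -132.05243525  141.51946998]
(251.71351104142164, 250.30360642885142, np.int32(2125)) [ 629.85319338 -127.17916005] [ 631.32847277 -132.05243525  141.51946998]
t 4.5667 at [ 631.3 -132.1  141.5] rpy deg [-1.799e+02  1.000e-01  1.024e+02] shift cm [ 0.45  0.38 10.75] w 48.3 F [-1.2 -0.6 -0.7]
scene [((210.0842105263158, 196.4070175438596, np.int32(52)), array([ 575.86392219, -155.27031524])), ((231.68253968253967, 203.9365079365079, np.int32(30)), array([ 629.60791004, -131.9860227 ])), ((236.3457330415755, 242.8869438366156, np.int32(466)), array([ 723.33696703, -197.14152176]))]
side [((260.0, 170.5105105105105, np.int32(117)), array([442.57549062, 121.53199334])), ((295.0151515151515, 183.55303030303028, np.int32(31)), array([334.20080457, 127.1401875 ]))]
```

move_arm(targets="-1 0.15 0.15 3 0 0 0; -1 0 0 3 0 0 0; -1 0 0 2.5 0 0 0; -1 0 0 1.3 0 0 0; -1 0 0 0.5 0 0 0")

```text
clock: 5.08
eef_pos: [631.4, -129.4, 36.0]
tool_rot: [-3.137, -0.001, 1.787]
force: [0.2, 0.3, -1.0]
width: 48.6
gripper_force: 62.4
```

move_arm(targets="-1 0 0 0 0 0 0; -1 0 0 0 0 0 0; -1 0 0 0 0 0 0")

```text
clock: 5.33
eef_pos: [634.9, -128.8, 40.0]
tool_rot: [3.139, 0.001, 1.788]
force: [0.6, -0.6, -1.2]
width: 48.5
gripper_force: 62.4
```

move_arm(targets="-1 0 0 0.3 0 0 0; -1 0 0 0.2 0 0 0; -1 0 0 0 0 0 0; -1 0 0 0 0 0 0; -1 0 0 0 0 0 0")

```text
clock: 5.75
eef_pos: [633.8, -128.5, 33.7]
tool_rot: [3.141, 0.0, 1.789]
force: [-0.1, 0.1, -0.2]
width: 48.3
gripper_force: 62.6
```

move_arm(targets="1 0 0 0 0 0 0; 1 0 0 0 0 0 0; 1 0 0 0 0 0 0; 1 0 0 0 0 0 0; 1 0 0 0 0 0 0")

```text
clock: 6.17
eef_pos: [633.5, -128.4, 33.4]
tool_rot: [3.142, 0.0, 1.789]
force: [0.2, 0.1, -0.3]
width: 85.2
gripper_force: 0.0
```

move_arm(targets="1 0 0 -3 0 0 0; 1 0 0 -3.5 0 0 0; 1 0 0 -3.5 0 0 0; 1 0 0 -2 0 0 0; 1 0 0 0 0 0 0")

```text
clock: 6.58
eef_pos: [637.0, -128.8, 158.9]
tool_rot: [3.132, 0.003, 1.788]
force: [0.5, -0.1, -0.5]
width: 85.6
gripper_force: 0.0
```

```bash
python3 -c "
from h import *
shift(471.8,96,26)
for q in ('scene','side'):
  d=cams.get_image(q); print(q,[(b,ray(d,b[0],b[1],62)) for b in blobs(d,'green',8)])
  for c in ('yellow','pink'): print(c,[ray(d,b[0],b[1],57).round() for b in blobs(d,c,20)])
cv2.imwrite('pics/s3.png',d['color'][:,:,::-1])"
```

```text
t 6.5833 at [ 637.  -128.8  158.9] rpy deg [179.5   0.2 102.5] shift cm [ 25.56 -11.4   13.09] w 85.6 F [ 0.5 -0.1 -0.5]
scene [((210.40196078431373, 196.37254901960785, np.int32(55)), array([491.52968904, -99.5642206 ])), ((236.1031746031746, 230.9074074074074, np.int32(69)), array([ 632.81683514, -124.78466384])), ((236.39741878059633, 244.73564753004004, np.int32(161)), array([ 666.51982866, -152.45981227]))]
yellow [array([490., 236.]), array([471.,  97.]), array([629.,  -4.])]
pink [array([385., 432.]), array([419., 329.]), array([527., 357.]), array([817., 585.]), array([582., 231.]), array([ 476., -210.]), array([645., -74.])]
side [((259.63541666666663, 156.42708333333331, np.int32(21)), array([ 633.75010297, -123.90059827])), ((251.5, 171.13333333333333, np.int32(10)), array([589.8522992 , -24.73807468])), ((295.0151515151515, 183.55303030303028, np.int32(31)), array([436.92603304, -36.38684499]))]
yellow [array([547.,  86.]), array([472.,  95.]), array([492., 235.])]
pink [array([ 475., -209.]), array([563.,  17.]), array([582., 230.]), array([527., 356.]), array([419., 329.]), array([773., 626.]), array([385., 431.])]
```

move_arm(targets="1 3.2 -1.4 0.6 0 0 0; 1 3.2 -1.4 0.6 0 0 0; 1 3.2 -1.4 0.6 0 0 0; 1 3.2 -1.4 0.6 0 0 0; 1 3.2 -1.4 0.6 0 0 0")

```text
clock: 7.1
eef_pos: [528.0, 13.5, 121.6]
tool_rot: [-3.138, -0.001, 1.788]
force: [1.8, 1.3, -0.2]
width: 85.4
gripper_force: 0.0
```

move_arm(targets="1 3.2 -1.4 0.6 0 0 0; 1 3.2 -1.4 0.6 0 0 0; 1 3.0 -1.4 0.6 0 0 0; 1 0 0 0 0 0 0; 1 0 0 0 0 0 0")

```text
clock: 7.52
eef_pos: [466.7, 96.9, 103.9]
tool_rot: [-3.137, -0.0, 1.794]
force: [-0.3, -1.2, -0.1]
width: 85.6
gripper_force: 0.0
```

```bash
python3 -c "
from h import *
d=cams.get_image('wrist'); print([(b,ray(d,b[0],b[1],57)) for b in blobs(d,'yellow',100)])
shift(471.8,96,26);"
```

```text
[((340.3246092330062, 15.102750514964255, np.int32(1202)), array([491.75951604, 230.78187912])), ((257.4961022762706, 205.39507327720608, np.int32(915)), array([470.16364864,  96.12503398])), ((389.08792650918633, 257.18503937007875, np.int32(275)), array([582.77902013,  76.54660863])), ((335.91720569210867, 288.07761966364814, np.int32(407)), array([550.27899249,  39.3213192 ]))]
t 7.5667 at [468.3  95.4 104.3] rpy deg [-179.9    0.   102.6] shift cm [-0.02  0.38  7.83] w 85.6 F [ 0.3 -1.  -0.4]
```

move_arm(targets="1 0 0.25 2 0 0 0; 1 0 0 2.5 0 0 0; 1 0 0 2 0 0 0; 1 0 0 1.1 0 0 0; 1 0 0 0 0 0 0")

```text
clock: 7.98
eef_pos: [470.8, 93.7, 26.8]
tool_rot: [-3.137, 0.001, 1.786]
force: [-0.8, 0.6, -0.3]
width: 85.1
gripper_force: 0.0
```

move_arm(targets="-1 0 0 0 0 0 0; -1 0 0 0 0 0 0; -1 0 0 0 0 0 0; -1 0 0 0 0 0 0; -1 0 0 0 0 0 0")

```text
clock: 8.4
eef_pos: [472.5, 95.5, 30.5]
tool_rot: [3.14, 0.0, 1.788]
force: [-1.0, -0.6, 7.0]
width: 48.2
gripper_force: 61.9
```

```bash
python3 -c "
from h import *
shift(601,23.5,33)"
```

```text
t 8.4 at [472.5  95.5  30.5] rpy deg [179.9   0.  102.4] shift cm [-9.8  11.   -0.23] w 48.2 F [-1.  -0.6  7. ]
```

move_arm(targets="-1 0 0 -2 0 0 0; -1 0 0 -3.5 0 0 0; -1 0 0 -3.5 0 0 0; -1 -1.8 2 -0.5 0 0 0; -1 -2.5 2.8 0 0 0 0")

```text
clock: 8.82
eef_pos: [527.8, 66.5, 128.0]
tool_rot: [3.138, -0.001, 1.794]
force: [1.4, 1.5, -1.3]
width: 48.3
gripper_force: 62.2
```

move_arm(targets="-1 -2.5 2.8 0 0 0 0; -1 -2 2.4 0 0 0 0; -1 -1 1 0 0 0 0; -1 0 0 0 0 0 0; -1 0 0 0 0 0 0")

```text
clock: 9.23
eef_pos: [600.1, 23.4, 124.3]
tool_rot: [-3.141, -0.0, 1.787]
force: [-0.9, -0.1, -0.8]
width: 48.7
gripper_force: 62.3
```

```bash
python3 -c "
from h import *
d=cams.get_image('wrist'); print([(b,ray(d,b[0],b[1],read_state()['eef_pos'][2]+26.5)) for b in blobs(d,'yellow',100)])
shift(601,23.5,36)"
```

```text
[((251.9752623353427, 168.23134628265237, np.int32(2913)), array([589.73804712,  66.15746735])), ((251.6680610889774, 253.78406374501992, np.int32(2141)), array([598.79735821,  24.3698768 ])), ((92.85013717421124, 244.6063100137174, np.int32(372)), array([522.85828087,  12.76963604]))]
t 9.2833 at [599.1  24.4 124.2] rpy deg [-179.9   -0.   102.5] shift cm [-0.14  0.18  8.82] w 48.6 F [-0.5  0.3 -0.9]
```

move_arm(targets="-1 0 0.1 3 0 0 0; -1 0 0 3 0 0 0; -1 0 0 1.5 0 0 0; -1 0 0 0.8 0 0 0; -1 0 0 0 0 0 0")

```text
clock: 9.7
eef_pos: [598.9, 25.3, 39.9]
tool_rot: [-3.138, -0.001, 1.791]
force: [0.2, 0.7, -0.4]
width: 47.9
gripper_force: 62.3
```

move_arm(targets="-1 0 0 0 0 0 0; -1 0 0 0 0 0 0; -1 0 0 0 0 0 0")

```text
clock: 9.95
eef_pos: [602.2, 24.5, 42.8]
tool_rot: [3.139, 0.0, 1.789]
force: [0.3, 1.0, 0.1]
width: 48.1
gripper_force: 62.3
```

move_arm(targets="-1 0 0 0.3 0 0 0; -1 0 0 0.3 0 0 0; -1 0 0 0 0 0 0; -1 0 0 0 0 0 0; -1 0 0 0 0 0 0")

```text
clock: 10.37
eef_pos: [601.8, 24.2, 35.6]
tool_rot: [3.14, 0.0, 1.789]
force: [1.2, 0.6, 1.5]
width: 48.7
gripper_force: 62.5
```

move_arm(targets="1 0 0 0 0 0 0; 1 0 0 0 0 0 0; 1 0 0 0 0 0 0; 1 0 0 0 0 0 0; 1 0 0 0 0 0 0")

```text
clock: 10.78
eef_pos: [601.1, 24.2, 35.2]
tool_rot: [-3.141, -0.0, 1.789]
force: [0.0, 0.8, -0.4]
width: 85.2
gripper_force: 0.0
```

move_arm(targets="1 0 0 -3 0 0 0; 1 0 0 -3.5 0 0 0; 1 0 0 -3.5 0 0 0; 1 0 0 -2 0 0 0; 1 0 0 0 0 0 0")

```text
clock: 11.2
eef_pos: [604.5, 24.6, 160.4]
tool_rot: [3.132, 0.001, 1.788]
force: [0.7, -0.1, 0.4]
width: 85.8
gripper_force: 0.0
```

```bash
python3 -c "
from h import *
shift(527,356.7,26)
for q in ('scene','side'):
  d=cams.get_image(q); print(q,[ray(d,b[0],b[1],62).round(1) for b in blobs(d,'yellow',8)])"
```

```text
t 11.2 at [604.5  24.6 160.4] rpy deg [1.795e+02 1.000e-01 1.025e+02] shift cm [34.11 -0.52 13.39] w 85.8 F [ 0.7 -0.1  0.4]
scene [array([492.8, -81.1]), array([600.5,  25.9]), array([635.2, -11.2])]
side [array([602. ,  24.6]), array([523.6,  74.6]), array([559.9, 112.3]), array([486.3, 240.2])]
```

move_arm(targets="1 3.4 0 0.3 0 0 0; 1 3.4 0 0.3 0 0 0; 1 3.4 0 0.3 0 0 0; 1 3.4 0 0.3 0 0 0; 1 3.4 0 0.3 0 0 0")

```text
clock: 11.72
eef_pos: [562.7, 191.0, 138.3]
tool_rot: [-3.138, 0.001, 1.788]
force: [1.0, 0.9, 0.2]
width: 85.3
gripper_force: 0.0
```

move_arm(targets="1 3.4 0 0.3 0 0 0; 1 3.4 0 0.3 0 0 0; 1 3.4 0 0.3 0 0 0; 1 3.4 0 1.0 0 0 0; 1 3.4 0 1.5 0 0 0")

```text
clock: 12.13
eef_pos: [527.0, 357.5, 105.1]
tool_rot: [-3.141, 0.001, 1.789]
force: [-0.8, 0.6, 0.3]
width: 85.4
gripper_force: 0.0
```

move_arm(targets="1 0 0 0 0 0 0; 1 0 0 0 0 0 0; 1 0 0 0 0 0 0")

```text
clock: 12.38
eef_pos: [527.0, 354.8, 104.6]
tool_rot: [-3.139, 0.002, 1.789]
force: [-0.3, -1.1, -0.2]
width: 85.8
gripper_force: 0.0
```

```bash
python3 -c "
from h import *
d=cams.get_image('wrist'); print([(b,ray(d,b[0],b[1],57)) for b in blobs(d,'pink',100)])
shift(527,356.7,26);cv2.imwrite('pics/w4.png',d['color'][:,:,::-1])"
```

```text
[((62.83160621761658, 49.480310880829016, np.int32(1783)), array([383.88032114, 431.14478225])), ((252.28534071681275, 201.29041685894478, np.int32(989)), array([526.00800877, 356.0663251 ])), ((106.43848829854521, 205.36242884250476, np.int32(972)), array([418.71834495, 328.76927829]))]
t 12.4333 at [527.8 354.1 105.2] rpy deg [-1.799e+02  1.000e-01  1.024e+02] shift cm [ 0.29 -0.01  7.92] w 85.5 F [-0.4 -0.7 -0.1]
```

View pics/w4.png

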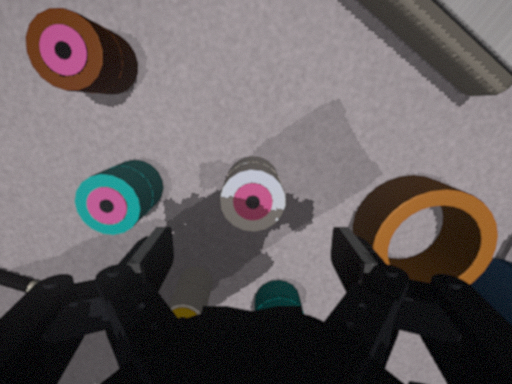

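The wrist view shows the pink roll at (252,201). The orange ring and the turquoise roll at (106,205) are both clear of the fingers. Descending.

move_arm(targets="1 0.2 0 2 0 0 0; 1 0 0 2.5 0 0 0; 1 0 0 2 0 0 0; 1 0 0 1.2 0 0 0; 1 0 0 0 0 0 0")

```text
clock: 12.85
eef_pos: [526.5, 355.1, 26.7]
tool_rot: [-3.137, 0.003, 1.787]
force: [-0.1, 0.7, 0.0]
width: 85.3
gripper_force: 0.0
```

move_arm(targets="-1 0 0 0 0 0 0; -1 0 0 0 0 0 0; -1 0 0 0 0 0 0; -1 0 0 0 0 0 0; -1 0 0 0 0 0 0")

```text
clock: 13.27
eef_pos: [528.5, 358.8, 31.2]
tool_rot: [3.139, -0.001, 1.788]
force: [-0.7, -0.3, 6.9]
width: 48.3
gripper_force: 62.3
```

move_arm(targets="-1 0 0 -2 0 0 0; -1 0 0 -3.5 0 0 0; -1 0 0 -3.5 0 0 0; -1 0 0 -2 0 0 0; -1 0 0 -0 0 0 0")

```text
clock: 13.68
eef_pos: [530.1, 360.4, 145.1]
tool_rot: [3.132, -0.004, 1.789]
force: [0.1, 0.7, -1.3]
width: 48.6
gripper_force: 62.3
```

```bash
python3 -c "
from h import *
shift(617.5,-51.5,40)"
```

```text
t 13.6833 at [530.1 360.4 145.1] rpy deg [179.5  -0.2 102.5] shift cm [-42.15  -0.47  10.33] w 48.6 F [ 0.1  0.7 -1.3]
```

move_arm(targets="-1 -2.5 0 0 0 0 0; -1 -3.5 0 0 0 0 0; -1 -3.5 0 0 0 0 0; -1 -3.5 0 0 0 0 0; -1 -3.5 0 0 0 0 0")

```text
clock: 14.1
eef_pos: [562.5, 195.2, 138.7]
tool_rot: [-3.14, 0.0, 1.789]
force: [0.3, -0.5, -1.1]
width: 48.1
gripper_force: 62.3
```

move_arm(targets="-1 -3.5 0 0 0 0 0; -1 -3.5 0 0 0 0 0; -1 -3.5 0 0 0 0 0; -1 -3.5 0 0 0 0 0; -1 -3.5 0 0 0 0 0")

```text
clock: 14.52
eef_pos: [600.3, 24.3, 138.7]
tool_rot: [-3.14, -0.0, 1.789]
force: [-0.1, 0.3, -1.6]
width: 48.3
gripper_force: 62.3
```

move_arm(targets="-1 -3.5 0 0 0 0 0; -1 -3 -0.3 0 0 0 0; -1 -1 0 0 0 0 0; -1 0 0 0 0 0 0; -1 0 0 0 0 0 0")

```text
clock: 14.93
eef_pos: [613.5, -47.4, 138.7]
tool_rot: [-3.141, -0.001, 1.788]
force: [-0.6, 0.7, -1.0]
width: 48.1
gripper_force: 62.3
```

```bash
python3 -c "
from h import *
d=cams.get_image('wrist'); print([(b,ray(d,b[0],b[1],read_state()['eef_pos'][2]+26)) for b in blobs(d,'pink',100)])
shift(617.5,-51.5,37);cv2.imwrite('pics/w5.png',d['color'][:,:,::-1])"
```

```text
[((253.8720301105622, 171.04864737708772, np.int32(2807)), array([604.31646457,  -5.75343692])), ((251.60702961613705, 257.961208932065, np.int32(2195)), array([612.7825912, -48.8001397]))]
t 14.9833 at [613.6 -45.7 139. ] rpy deg [-1.800e+02 -1.000e-01  1.026e+02] shift cm [-0.67  0.26 10.19] w 48.4 F [-0.4  0.7 -2.1]
```

View pics/w5.png

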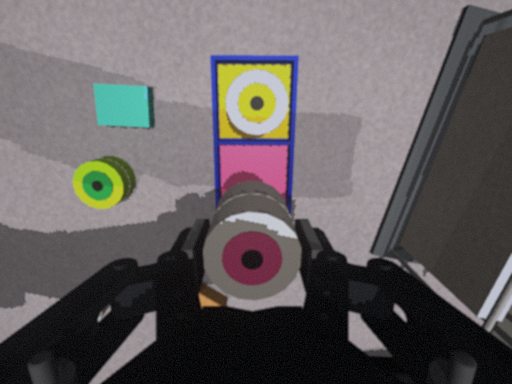

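The view shows the held pink roll at (252,258), in line with its bay, and the yellow roll upright and centred at (257,103). Descending with a small correction.

move_arm(targets="-1 -0.4 0.25 3 0 0 0; -1 0 0 3 0 0 0; -1 0 0 2.5 0 0 0; -1 0 0 1 0 0 0; -1 0 0 0 0 0 0")

```text
clock: 15.4
eef_pos: [615.1, -48.5, 41.8]
tool_rot: [-3.137, -0.003, 1.792]
force: [-0.2, 0.4, -0.6]
width: 48.4
gripper_force: 62.3
```

move_arm(targets="-1 0 0 0 0 0 0; -1 0 0 0 0 0 0; -1 0 0 0 0 0 0")

```text
clock: 15.65
eef_pos: [618.8, -50.6, 46.1]
tool_rot: [3.138, 0.001, 1.789]
force: [0.8, 0.6, -0.6]
width: 48.4
gripper_force: 62.3
```

move_arm(targets="-1 0 0 0.5 0 0 0; -1 0 0 0.3 0 0 0; -1 0 0 0 0 0 0; -1 0 0 0 0 0 0; -1 0 0 0 0 0 0")

```text
clock: 16.07
eef_pos: [617.4, -51.2, 36.3]
tool_rot: [-3.141, -0.0, 1.789]
force: [-0.5, 0.4, -0.8]
width: 48.2
gripper_force: 62.6
```

move_arm(targets="1 0 0 0 0 0 0; 1 0 0 0 0 0 0; 1 0 0 0 0 0 0; 1 0 0 0 0 0 0; 1 0 0 0 0 0 0")

```text
clock: 16.48
eef_pos: [617.5, -51.1, 36.4]
tool_rot: [3.141, 0.0, 1.789]
force: [-0.4, -0.7, -0.0]
width: 85.7
gripper_force: 0.0
```

move_arm(targets="1 0 0 -3 0 0 0; 1 0 0 -3.5 0 0 0; 1 0 0 -3.5 0 0 0; 1 0 0 -1 0 0 0; 1 0 0 0 0 0 0")

```text
clock: 16.9
eef_pos: [619.9, -51.1, 150.1]
tool_rot: [3.135, 0.002, 1.788]
force: [-0.2, 0.2, -1.2]
width: 85.5
gripper_force: 0.0
```

```bash
python3 -c "
from h import *
shift(466.5,-84.6,8)
for q in ('scene','side'):
  d=cams.get_image(q)
  for c in ('pink','green','yellow'): print(q,c,[ray(d,b[0],b[1],62).round(1) for b in blobs(d,c,8)])"
```

```text
t 16.9 at [619.9 -51.1 150.1] rpy deg [1.796e+02 1.000e-01 1.025e+02] shift cm [  0.07 -15.8   14.1 ] w 85.5 F [-0.2  0.2 -1.2]
scene pink [array([389.1, 425.7]), array([422.8, 324. ]), array([818.6, 578.4]), array([585.6, 226.1]), array([ 479. , -210.7]), array([617.5, -53.4]), array([623.3, -95.6]), array([665. , -77.2])]
scene green [array([ 491.2, -100.7]), array([ 633. , -124.8]), array([ 667.5, -153.6])]
scene yellow [array([494.3, 231.4]), array([602.1,  25.2]), array([ 482.4, -114.8]), array([607.8, -22.6]), array([650.8,  -4.3])]
side pink [array([ 470.4, -199.5]), array([618.5, -52.7]), array([537.4,   1.3]), array([528.8,  37. ]), array([576.3, 235.5]), array([414.9, 333. ]), array([765.2, 627.6]), array([380.7, 434.6])]
side green [array([ 634.2, -124.3]), array([548.4, -54.2]), array([436.9, -36.4])]
side yellow [array([602.2,  24.5]), array([520. ,  86.6]), array([561.6, 110.4]), array([486.3, 240.4])]
```

move_arm(targets="1 0 -3.2 0 0 0 0; 1 0 -3.8 1.5 0 0 0; 1 0 -3.8 1.5 0 0 0; 1 0 -3.5 1.5 0 0 0; 1 0 -1.4 0.5 0 0 0")

```text
clock: 17.42
eef_pos: [454.9, -86.2, 93.2]
tool_rot: [-3.129, -0.003, 1.787]
force: [-1.2, -0.4, -0.4]
width: 85.4
gripper_force: 0.0
```

move_arm(targets="1 0 0 0 0 0 0; 1 0 0 0 0 0 0; 1 0 0 0 0 0 0")

```text
clock: 17.67
eef_pos: [465.5, -84.6, 95.9]
tool_rot: [3.14, -0.0, 1.789]
force: [1.5, 0.2, 0.4]
width: 85.4
gripper_force: 0.0
```

```bash
python3 -c "
from h import *
d=cams.get_image('wrist'); print([(b,ray(d,b[0],b[1],30)) for b in blobs(d,'green',100)])
shift(466.5,-84.6,8)"
```

```text
[((252.56624518966464, 194.65823712662635, np.int32(812)), array([465.15392897, -84.00007748])), ((410.61153975176114, 243.6590629542659, np.int32(796)), array([609.03615761, -98.06909183]))]
t 17.7167 at [465.9 -84.5  96.2] rpy deg [179.9  -0.  102.5] shift cm [-0.02  0.04  8.82] w 85.3 F [0.3 0.4 0.2]
```

move_arm(targets="1 0 0 2.5 0 0 0; 1 0 0 2.5 0 0 0; 1 0 0 2 0 0 0; 1 0 0 1 0 0 0; 1 0 0 0.5 0 0 0")

```text
clock: 18.13
eef_pos: [465.0, -84.2, 9.6]
tool_rot: [-3.141, -0.0, 1.79]
force: [-0.3, 0.1, 0.4]
width: 85.4
gripper_force: 0.0
```

move_arm(targets="1 0 0 0 0 0 0; 1 0 0 0 0 0 0; 1 0 0 0 0 0 0")

```text
clock: 18.38
eef_pos: [465.2, -84.8, 11.7]
tool_rot: [3.14, 0.0, 1.789]
force: [-0.5, -0.1, 0.6]
width: 85.0
gripper_force: 0.0
```

move_arm(targets="1 0 0 0.3 0 0 0; -1 0 0 0 0 0 0; -1 0 0 0 0 0 0; -1 0 0 0 0 0 0; -1 0 0 0 0 0 0")

```text
clock: 18.8
eef_pos: [464.6, -85.1, 9.3]
tool_rot: [3.14, 0.001, 1.789]
force: [0.1, 0.3, 6.8]
width: 48.1
gripper_force: 60.9
```

move_arm(targets="-1 0 0 0 0 0 0; -1 0 0 0 0 0 0; -1 0 0 0 0 0 0")

```text
clock: 19.05
eef_pos: [464.7, -85.1, 9.3]
tool_rot: [3.14, 0.001, 1.789]
force: [-1.4, 0.1, 6.8]
width: 48.2
gripper_force: 60.9
```

move_arm(targets="-1 0 0 -2 0 0 0; -1 0 0 -3.5 0 0 0; -1 0 0 -3.5 0 0 0; -1 0 0 -3.5 0 0 0; -1 0 0 -2 0 0 0")

```text
clock: 19.47
eef_pos: [465.2, -84.9, 156.7]
tool_rot: [3.138, 0.001, 1.789]
force: [0.2, 0.2, -0.7]
width: 47.9
gripper_force: 62.0
```

move_arm(targets="-1 0 0 0 0 0 0; -1 0 0 0 0 0 0; -1 0 0 0 0 0 0")

```text
clock: 19.72
eef_pos: [463.4, -85.2, 152.8]
tool_rot: [-3.14, -0.0, 1.788]
force: [0.6, -0.0, -0.9]
width: 47.9
gripper_force: 62.0
```

```bash
python3 -c "
from h import *
shift(633.6,-124.5,73)"
```

```text
t 19.7167 at [463.4 -85.2 152.8] rpy deg [-179.9   -0.   102.5] shift cm [-7.51 15.78  7.96] w 47.9 F [ 0.6 -0.  -0.9]
```

move_arm(targets="-1 -1.2 2.6 0 0 0 0; -1 -1.6 3.4 0 0 0 0; -1 -1.6 3.4 0 0 0 0; -1 -1.6 3.4 0 0 0 0; -1 -1 2 0 0 0 0")

```text
clock: 20.13
eef_pos: [626.5, -121.9, 151.1]
tool_rot: [-3.141, -0.0, 1.788]
force: [0.2, 0.0, -0.5]
width: 48.4
gripper_force: 62.1
```

move_arm(targets="-1 -0.5 1 0 0 0 0; -1 0 0 0 0 0 0; -1 0 0 0 0 0 0; -1 0 0 0 0 0 0; -1 0 0 0 0 0 0")

```text
clock: 20.55
eef_pos: [633.0, -123.6, 152.7]
tool_rot: [-3.139, -0.001, 1.789]
force: [0.6, 0.1, -0.6]
width: 48.4
gripper_force: 62.1
```

```bash
python3 -c "
from h import *
d=cams.get_image('wrist'); print([(b,ray(d,b[0],b[1],read_state()['eef_pos'][2]+21)) for b in blobs(d,'green',100)])
shift(633.6,-124.5,73)
for q in ('scene','side'):
  d=cams.get_image(q); print(q,[ray(d,b[0],b[1],read_state()['eef_pos'][2]+21).round(1) for b in blobs(d,'green',8)])
shift(633.6,-124.5,73)"
```

```text
[((250.55140949911154, 169.7055659607165, np.int32(1394)), array([622.38098347, -82.83728571])), ((251.58677685950414, 181.4481175390266, np.int32(296)), array([624.07826725, -88.25488268])), ((251.5832972739074, 247.80780325977207, np.int32(1950)), array([ 631.64929593, -122.29245951]))]
t 20.6 at [ 633.3 -123.8  153. ] rpy deg [-179.9   -0.   102.5] shift cm [-0.08  0.02  8.  ] w 48.1 F [-0.4 -0.8 -0.6]
scene [array([ 633.3, -124.7]), array([ 700.8, -178.6]), array([ 729.6, -202.1])]
side [array([ 625.4, -122.7]), array([487.9,  61.9])]
t 20.7 at [ 633.9 -124.   153.5] rpy deg [-180.     0.   102.5] shift cm [-0.04 -0.04  8.05] w 47.8 F [0.3 0.6 0.4]
```

move_arm(targets="-1 0 0 2 0 0 0; -1 0 0 2.5 0 0 0; -1 0 0 1.7 0 0 0; -1 0 0 0.8 0 0 0; -1 0 0 0.4 0 0 0")

```text
clock: 21.12
eef_pos: [633.6, -124.0, 78.2]
tool_rot: [-3.14, -0.001, 1.789]
force: [0.2, 0.0, -0.6]
width: 47.9
gripper_force: 62.1
```

move_arm(targets="-1 0 0 0 0 0 0; -1 0 0 0 0 0 0; -1 0 0 0 0 0 0; -1 0 0 0 0 0 0; -1 0 0 0 0 0 0")

```text
clock: 21.53
eef_pos: [635.2, -124.2, 80.2]
tool_rot: [3.14, 0.001, 1.789]
force: [-0.7, -0.5, -0.4]
width: 47.4
gripper_force: 62.1
```

move_arm(targets="-1 0 -0.1 0.4 0 0 0; -1 0 0 0.2 0 0 0; -1 0 0 0 0 0 0; -1 0 0 0 0 0 0; -1 0 0 0 0 0 0")

```text
clock: 21.95
eef_pos: [633.6, -124.3, 73.2]
tool_rot: [-3.142, -0.0, 1.789]
force: [0.9, 0.5, -1.9]
width: 48.2
gripper_force: 62.1
```

move_arm(targets="-1 0 0 0.15 0 0 0; -1 0 0 0 0 0 0; -1 0 0 0 0 0 0; -1 0 0 0 0 0 0")

```text
clock: 22.28
eef_pos: [633.6, -124.3, 71.8]
tool_rot: [3.142, 0.0, 1.789]
force: [1.1, 0.1, -0.2]
width: 48.1
gripper_force: 62.1
```

```bash
python3 -c "
from h import *
import cv2
d=cams.get_image('side'); c=d['color'][110:240,180:360,::-1]; cv2.imwrite('pics/s6.png',cv2.resize(c,None,fx=4,fy=4,interpolation=2))"
```

View pics/s6.png

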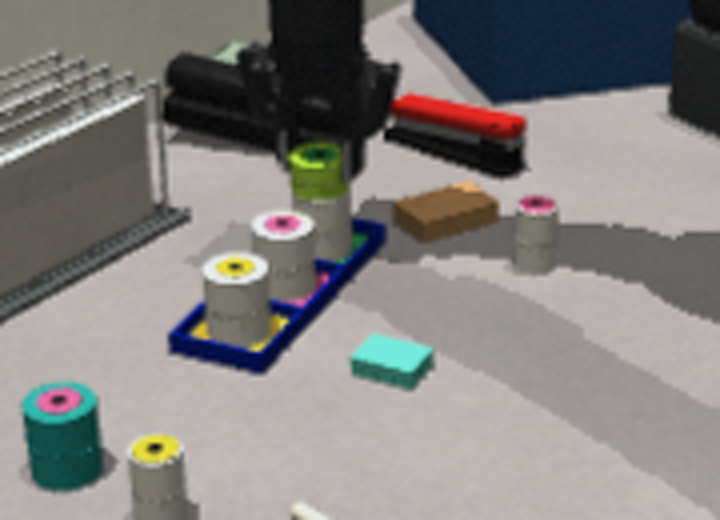

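The side crop shows all three rolls upright in the tray, with the lime roll resting on the green one at (318,170). Releasing and rising.

move_arm(targets="1 0 0 0 0 0 0; 1 0 0 0 0 0 0; 1 0 0 0 0 0 0; 1 0 0 0 0 0 0; 1 0 0 0 0 0 0")

```text
clock: 22.75
eef_pos: [633.7, -124.3, 71.9]
tool_rot: [3.141, 0.0, 1.789]
force: [0.1, 0.2, -0.5]
width: 85.2
gripper_force: 0.0
```

move_arm(targets="1 0 0 -2 0 0 0; 1 0 0 -3 0 0 0; 1 0 0 -3.5 0 0 0; 1 0 0 -3.5 0 0 0; 1 0 0 -2 0 0 0")

```text
clock: 23.17
eef_pos: [635.3, -124.2, 216.0]
tool_rot: [3.137, 0.002, 1.789]
force: [1.0, -0.3, 0.4]
width: 85.4
gripper_force: 0.0
```

move_arm(targets="1 0 0 0 0 0 0; 1 0 0 0 0 0 0; 1 0 0 0 0 0 0; 1 0 0 0 0 0 0; 1 0 0 0 0 0 0")

```text
clock: 23.58
eef_pos: [632.7, -124.3, 210.2]
tool_rot: [-3.139, -0.001, 1.789]
force: [-0.3, -1.0, -0.3]
width: 85.4
gripper_force: 0.0
```

```bash
python3 -c "
from h import *
for q in ('scene','side'):
  d=cams.get_image(q)
  for c,z in (('green',92),('pink',62),('yellow',62)): print(q,c,[ray(d,b[0],b[1],z).round(1) for b in blobs(d,c,8)])
c=d['color'][110:240,180:360,::-1]; cv2.imwrite('pics/s7.png',cv2.resize(c,None,fx=4,fy=4,interpolation=2))"
```

```text
scene green [array([ 633.4, -124.4]), array([ 683.3, -165.9])]
scene pink [array([389.1, 426.2]), array([422.8, 324. ]), array([818.6, 578.4]), array([585.6, 226.1]), array([ 479.9, -211.6]), array([617.5, -53.5]), array([666.3, -72.8])]
scene yellow [array([494.6, 232.1]), array([600.6,  25.8]), array([607.7, -22.3]), array([650.8,  -4.6])]
side green [array([ 634.2, -124.8])]
side pink [array([ 471.3, -199.3]), array([617.6, -52.8]), array([535.9,   2.5]), array([576.3, 235.5]), array([414.9, 333. ]), array([765.2, 627.6]), array([381. , 434.6])]
side yellow [array([602.2,  24.5]), array([522.4,  73.5]), array([561.6, 110.4]), array([486.3, 240.2])]
```

View pics/s7.png

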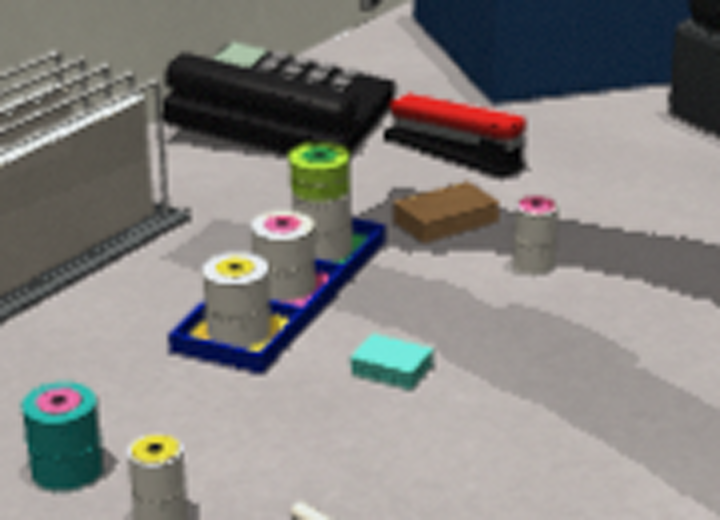

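The lime roll stands on the green one, all rolls are upright and the used rolls haven't moved. Handing in.

```bash
python3 -c "
from cell import order
print(order.finish_job())"
```

```text
the job is handed in; nothing more can be done
None
```

I handed the job in with the yellow, pink and green rolls upright in their matching bays, the lime roll centred on the green one, and both used-up rolls still where they started; no verdict was returned.

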